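# Close out a bake batch at the tray counter

## Task

Close out the finished bake: lift the orange batch plate up off the black rail, past its sprung catch, and hang it upright over the middle of the steel returns rail on the yellow stand. Then turn the tray counter's reset knob anticlockwise all the way back to its zero stop (pointer on the green mark), and only after that press the green button fully down and release it to start the next count. Leave the blue plate where it hangs and do not disturb the two empty paper moulds behind the console.

Things in the scene. Friction and masses are not known exactly. Their poses are not given: they have to be found in the camera images.
- orange_plate: Orange plastic saddle plate, 150 g, 126 mm tall (z up), 90 wide (y), 25 thick (x). Origin: mid underside of its 6 mm bridge = top of the rail it sits on. Below: front panel (-x) to z -75 and back lip (+x) to z -35, each 5 thick, 15 gap. A bead on the lip is held under a spring roller: a straight up pull of 10-15 N snaps it free; 35 mm up is past the catch, 80 mm clear of the rail.
- plate_grip (a point): Grip point of the orange plate, 32 mm above its origin, same axes: middle of its upright grip tab, 10 mm thick (x), 60 mm wide (y), from 6 to 51 mm above the plate's origin. Grip across x, from above.
- blue_plate: The next batch's plate, blue, same shape and frame as the orange one; hangs beside it on the black rail and stays there.
- rail_top (a point): Middle of the top edge of the black rail: 12 mm thick (x), 230 long (y), top 110 mm above the table, on a dark fixed stand 110 x 250 mm with steel catch blocks behind (+x, as high as the rail). The two plates hang 55 mm either side of this point along y; which is where varies.
- return_top (a point): Middle of the top edge of the returns rail: bare steel blade 7 mm thick (x), 60 deep, along y, top 110 mm above the table, between yellow posts at y = +-93 mm, 25 mm higher than the blade; fixed yellow base 120 x 200 mm. No catch. A plate hung here, either way round, has its origin at this point. The two stands may swap sides.
- knob_grip (a point): On the axis of the black reset knob, 32 mm out of the console's face. Turns with the knob: z = axis, outwards; x = along the bar grip to its yellow pointer end. Bar 70 mm long (x), 14 wide (y), from 10 to 42 mm out of the face, on a disc 80 mm across, 10 thick: grip across y here, tool along the axis. Console fixed, 170 mm deep, 226 wide, grey face tilted 30 deg to the robot.
- reset_knob (a joint): Angle of the reset knob, rad: 0 = at the zero stop, pointer up the slope at the green mark; grows clockwise seen from outside, to 2.6. Stays where it is left; about 0.1 N m to turn.
- start_button_top (a point): Middle of the top of the green push button (40 mm across) on the same sloping face, 115 mm to the right of the knob (console's -y). z points outwards from the face; press against it.
- start_button (a joint): Travel of the green button, m: 0 = out, 0.007 = fully down (about 5 N); springs back.
- mould_1: Empty brown paper-board baking mould, 84 mm across, 70 mm high, origin under its centre, behind the left of the console.
- mould_2: A like mould, behind the right of the console.

How it is judged:
By the outcome, as a careful person would: the job done as asked, in the order asked, and still so for the second after the job is handed in, with the robot touching nothing.
It also fails if it takes over 72 s, if anything falls off the work surface, if the arm or the gripper's body presses on something with over 40 N, if the wrist force passes 120 N, or if a joint passes its speed limit or range.

## Robot

A 6-joint arm with a two-finger parallel gripper is mounted at the origin on the work surface. World frame = base frame: x ahead of the robot, y to its left, z up, the work surface at z = 0. Lengths are in m, angles in rad, forces in N, time in s.
With the tool pointing down it reaches from about 0.35 to 0.975 m from the base axis. Payload 4.9 kg.
Tool frame: the origin (TCP) lies midway between the tips of the shut fingers; the grasp point (between the pads) lies 19 mm behind it; z points along the fingers, y is the direction in which the jaws open and shut (so a half turn about z gives the same grasp; the last joint's range is limited). The gripper opens to 85 mm and grips with 20 to 120 N. Pads are 22 mm wide; open, the fingers measure 114 mm over their backs; the gripper's body (76 mm by 85 mm) begins 54 mm behind the grasp point. The pads swing forward as they close: fully open they stand 13 mm farther back than shut.
Start: joints at [1.031, 0.053, 1.613, -0, 1.476, -0.119], TCP at [0.255, 0.57, 0.231] pointing down, gripper open.
Joint ranges: [-3.01, 3.01], [-1.01, 2.22], [0.06, 2.58], [-1.02, 4.17], [0.09, 2.62], [-3.14, 3.14]. Speed limits (rad/s): [2.57, 2.57, 3.14, 3.14, 3.14, 3.14].

## Interface

Orientations are given as a unit quaternion [w, x, y, z].
In Python, from plant import manip, cams gives the robot as it stands.
- The arm moves only by the tool jog_arm, never from a script. Its argument "targets" is a list of rows, each a list of 4 numbers: the shift along the tool's x, y, z in m, then the turn about the tool's z in degrees. A call has 1 to 5 rows; each row is the pose to reach, as a shift and turn from the pose commanded when the call began, along the tool's axes at that moment; what a row does not reach only later rows make up. A row lasts 1/12 s, in which the tool goes at most 41.7 mm and 7.16 degrees, less where a joint would pass 70% of its speed; a pose out of reach is approached as far as the arm can. A call with a gripper value outside its range is refused whole. "fingers" is the opening, from 0 (shut) to 1 (fully open), set as the call begins (left out, the last holds). The fingers move at their own pace and stop on an object; the grip force is fixed at half the most. Time passes only in rows, so rows that repeat a pose let the fingers close. It gives the time, the measured TCP pose, the force and the opening at its end, in the units of the state.
- manip.state(): the state, without advancing time (a new reading comes with each control period).
- cams.grab_frame(name): name is "scene" or "top"; returns the picture (384x512x3 uint8, red, green, blue); there is no depth.
- cams.get_calibration(name): a dict with "camera_matrix" (3x3 intrinsics, pixels), "cam_to_world" (4x4, takes a point from camera to world coordinates). Camera axes: x right, y up, looking along -z (the intrinsics and any distortion apply to the point x, -y, -z); pixel columns grow to the right and rows downward; lengths in m; the calibration is good to about 2 mm. A picture is of the moment at which its call begins. get_calibration takes no time and is no camera call.
- manip.job_done(): hands the job in, once; it reports no verdict.
The state is a dict: "time": time; "joint_pos": joint angles; "joint_vel": joint speeds; "joint_efforts": joint torques, N m; "tool_pos": TCP position; "tool_rot": TCP orientation; "contact_force": force on the tool from outside, world axes, zero at the start; "ft_torque": the same for the moment, N m; "gripper_width": opening from 0.0 (shut) to 1.0 (fully open).
Only numpy, scipy, OpenCV 4.12 (cv2) and the standard library are available. Lean on these libraries where they do the work, as an engineer would, in place of code of your own. Each camera call takes 0.05 s, during which the arm holds its last target. There are 200 camera calls.

## Working session

There is one attempt and no reset: what is moved stays moved. The work goes in short steps, Python scripts to look and compute and a tool call to move; the robot and the scene stay as the last step left them, time stands still between calls to the robot, and variables do not carry over. Pictures are saved under pics/ and viewed, about 8 in all and at most 12, crops included, and the job is handed in when it is done.

Besides the shell and the picture viewer there is one more tool, called after ">>>" by a JSON object that holds its "op" and its "data". jog_arm: Moves the arm, as the interface text tells. Its arguments: {"type":"object","properties":{"targets":{"type":"array"},"fingers":{"type":"number"}},"required":["targets"]}

```bash
mkdir -p pics; ls; cat > h.py <<'E'
import numpy as np, cv2
from plant import manip, cams
def cal(n):
    c=cams.get_calibration(n); return np.array(c["camera_matrix"]),np.array(c["cam_to_world"]),c
def ray(n,u,v):
    K,T,_=cal(n); d=np.array([(u-K[0,2])/K[0,0],-(v-K[1,2])/K[1,1],-1.]); d=T[:3,:3]@d
    return T[:3,3],d/np.linalg.norm(d)
def onz(n,u,v,z):
    o,d=ray(n,u,v); return o+d*(z-o[2])/d[2]
def proj(n,p):
    K,T,_=cal(n); q=T[:3,:3].T@(np.array(p,float)-T[:3,3]); return np.array([K[0,2]+K[0,0]*q[0]/-q[2],K[1,2]-K[1,1]*q[1]/-q[2]])
def tri(a,b):
    (o1,d1),(o2,d2)=ray(*a),ray(*b)
    s=np.linalg.lstsq(np.c_[d1,-d2],o2-o1,rcond=None)[0]
    p,q=o1+s[0]*d1,o2+s[1]*d2; return (p+q)/2,np.linalg.norm(p-q)
def shot(n,f):
    im=np.array(cams.grab_frame(n))[:,:,::-1].copy(); cv2.imwrite(f"pics/{f}.png",im); return im
E
python3 - <<'E'
from h import *
np.set_printoptions(precision=3,suppress=True)
for n in("scene","top"):
    shot(n,n+"0"); c=cal(n)[2]; print(n,c)
print(manip.state())
E
```

```text
pics
scene {'camera_matrix': array([[407.856,   0.   , 255.214],
       [  0.   , 407.856, 198.401],
       [  0.   ,   0.   ,   1.   ]]), 'cam_to_world': array([[ 0.855, -0.336,  0.396,  1.076],
       [ 0.519,  0.52 , -0.678, -0.82 ],
       [ 0.021,  0.785,  0.619,  0.854],
       [ 0.   ,  0.   ,  0.   ,  1.   ]])}
top {'camera_matrix': array([[359.47 ,   0.   , 258.834],
       [  0.   , 359.47 , 184.161],
       [  0.   ,   0.   ,   1.   ]]), 'cam_to_world': array([[ 0.01 ,  0.998, -0.057,  0.529],
       [-1.   ,  0.011,  0.007,  0.003],
       [ 0.008,  0.057,  0.998,  1.23 ],
       [ 0.   ,  0.   ,  0.   ,  1.   ]])}
{'time': 0.1, 'joint_pos': array([ 1.031,  0.053,  1.614,  0.   ,  1.476, -0.119]), 'joint_vel': array([-0.002, -0.002, -0.004, -0.001,  0.002, -0.001]), 'joint_efforts': array([  0.   , -39.49 , -37.136,  -0.   ,   0.004,  -0.   ]), 'tool_pos': array([0.255, 0.57 , 0.23 ]), 'tool_rot': array([-0.   ,  0.209,  0.978, -0.001]), 'contact_force': array([-0.12 ,  0.856,  0.32 ]), 'ft_torque': array([-0.005,  0.034, -0.015]), 'gripper_width': 1.0002367939577959}
```

View pics/scene0.png

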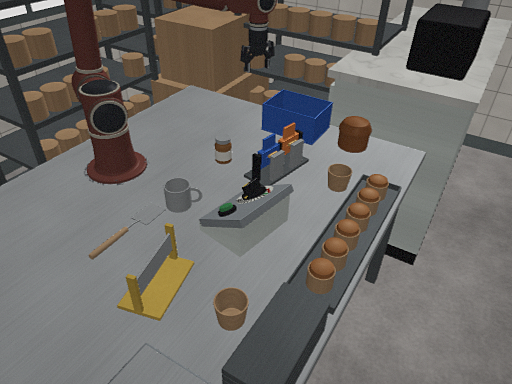

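View pics/top0.png

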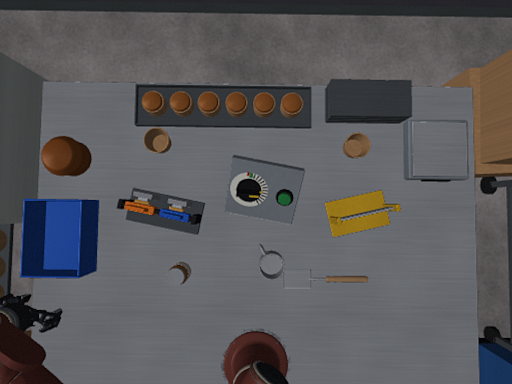

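The scene view shows the orange plate at about (288,138), with blue beside it, the yellow stand at (155,270) and the console at (250,200). In the top view orange is at (140,207), blue at (177,215), the knob at (249,188), the button at (285,198) and the blade runs from (334,219) to (398,208). Next I'll zoom in and mask by colour.

```bash
cat > m.py <<'E'
from h import *
np.set_printoptions(precision=4,suppress=True)
a=cv2.imread("pics/top0.png"); b=cv2.imread("pics/scene0.png")
def crop(im,x,y,w,h,s): return cv2.resize(im[y:y+h,x:x+w],(w*s,h*s),interpolation=cv2.INTER_CUBIC)
c=np.vstack([np.hstack([crop(a,115,183,95,60,4),crop(a,320,185,95,60,4)]),np.hstack([crop(a,220,150,95,75,4),crop(b,195,170,95,75,4)])])
cv2.imwrite("pics/c1.png",c)
def blobs(im,lo,hi,amin=8):
    hsv=cv2.cvtColor(im,cv2.COLOR_BGR2HSV); m=cv2.inRange(hsv,lo,hi)
    for k in cv2.findContours(m,cv2.RETR_EXTERNAL,cv2.CHAIN_APPROX_NONE)[0]:
        if cv2.contourArea(k)>amin:
            r=cv2.minAreaRect(k); print("  ",np.array(r[0]),np.array(r[1]),round(r[2],1),cv2.contourArea(k))
for n,im in(("top",a),("scene",b)):
    print(n,"orange");blobs(im,(5,190,150),(16,255,255))
    print("yellow");blobs(im,(20,150,90),(32,255,255))
    print("green");blobs(im,(50,80,30),(85,255,255),4)
    print("blue");blobs(im,(105,180,60),(118,255,255))
E
python3 m.py
```

```text
top orange
   [133.3654 208.6731] [19.0233  3.5301] 11.3 41.5
   [138.4413 207.7699] [28.2956  7.2651] 12.3 40.5
yellow
   [253.5 196. ] [2. 9.] 90.0 14.0
   [363.646  211.4663] [34.9282 72.2549] 77.0 1757.0
green
   [284. 198.] [12. 12.] 90.0 118.5
   [251. 175.] [4. 2.] 90.0 6.5
blue
   [495.  363.5] [32. 39.] 0.0 887.5
   [174.1561 214.6049] [30.7309  9.2193] 12.1 220.5
   [ 59.3287 237.9951] [75.5406 78.1681] 1.6 5484.5
scene orange
yellow
   [157.5147 273.3088] [50.5921 98.4402] 31.0 2321.5
green
   [225.6 206.8] [ 7.5895 13.2816] 71.6 74.0
blue
   [294.2068 131.256 ] [67.83   80.1012] 6.1 2611.5
```

View pics/c1.png

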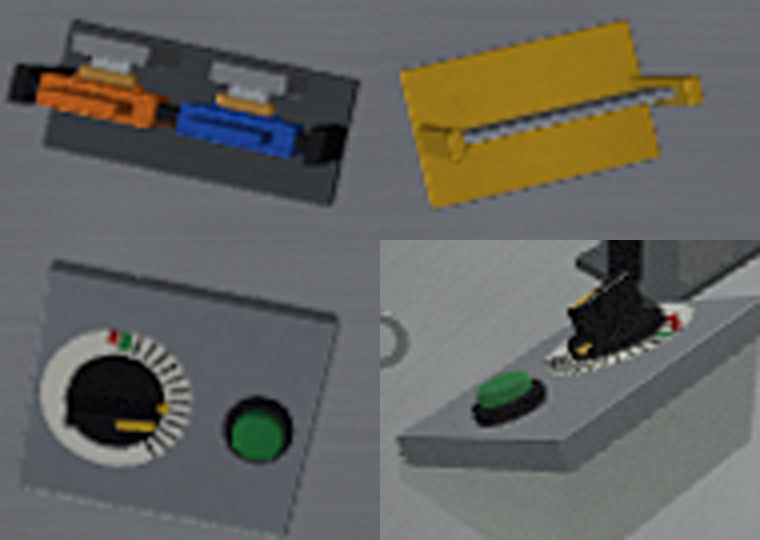

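```bash
cat > m2.py <<'E'
from m import *
c=np.hstack([crop(b,240,112,75,75,5),crop(b,115,220,85,75,5)])
c=np.vstack([c[:, :800],np.hstack([crop(a,115,195,50,36,8)[:288,:400],crop(a,235,165,50,36,8)])])if False else c[:,:800]
c2=np.hstack([crop(a,118,193,50,28,8),crop(a,232,170,50,28,8)])
cv2.imwrite("pics/c2.png",np.vstack([c,c2])if c.shape[1]==c2.shape[1] else np.vstack([np.pad(c,((0,0),(0,800-c.shape[1]),(0,0))),c2]))
E
python3 m2.py >/dev/null
```

```text
(no output)
```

View pics/c2.png

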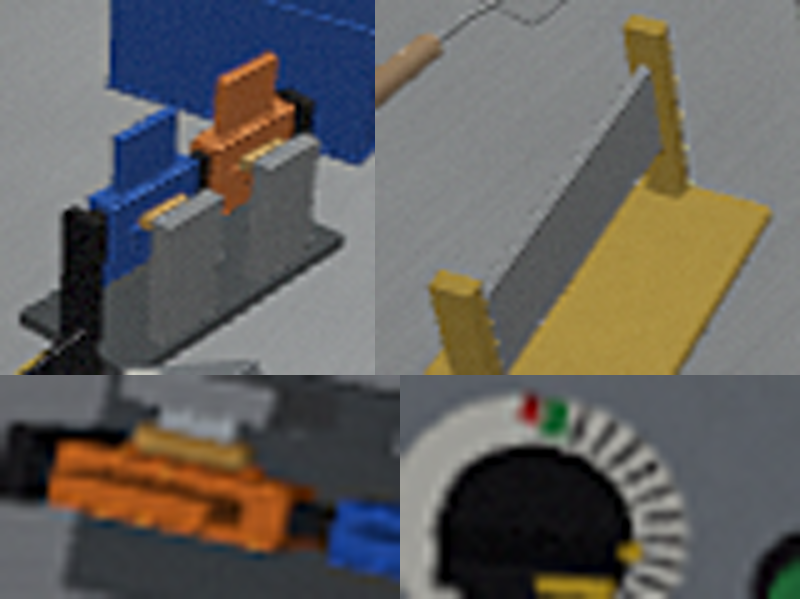

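The crops show the orange tab top at scene (289.2,125.6) and top (138,210). The post tops are at scene (169.6,225.4) and (131.4,277), and at top (338.8,220.8) and (397.5,207.8). The knob pointer sits about 100° clockwise of green.

```bash
python3 - <<'E'
from h import *
np.set_printoptions(precision=4,suppress=True)
t=lambda n,a,b:print(n,*tri(("top",*a),("scene",*b)))
t("tab z.161",(138,210.1),(289.2,125.6))
t("postL z.135",(338.8,220.8),(169.6,225.4))
t("postR",(397.5,207.8),(131.4,277))
t("button",(284,198),(225.6,206.8))
for n,u,v,z in[("tab",138,210.1,.161),("postL",338.8,220.8,.135),("postR",397.5,207.8,.135)]: print(n,onz("top",u,v,z),)
for n,u,v in[("tab",289.2,125.6)]: print(n,onz("scene",u,v,.161))
for n,u,v in[("pL",169.6,225.4),("pR",131.4,277)]: print(n,onz("scene",u,v,.135))
# stand base corners, top
P=[onz("top",115+u/4,183+v/4,.01) for u,v in[(75,20),(358,80),(333,205),(45,147)]]
print(np.array(P),np.mean(P,0)); 
for i,j in((0,1),(3,2),(0,3),(1,2)): d=P[j]-P[i];print(np.linalg.norm(d),np.degrees(np.arctan2(d[1],d[0])))
# yellow base corners
P=[onz("top",320+(u-380)/4,185+v/4,.01) for u,v in[(400,71),(627,21),(659,156),(433,208)]]
print(np.array(P),np.mean(P,0)); 
for i,j in((0,1),(3,2),(0,3),(1,2)): d=P[j]-P[i];print(np.linalg.norm(d),np.degrees(np.arctan2(d[1],d[0])))
P=[onz("top",220+u/4,150+(v-240)/4,.1) for u,v in[(52,265),(338,318),(287,535),(22,488)]]
print(np.array(P),[np.degrees(np.arctan2(*(P[j]-P[i])[1::-1])) for i,j in((0,1),(3,2),(0,3),(1,2))])
E
```

```text
tab z.161 [0.5145 0.3547 0.1632] 0.01151981558582957
postL z.135 [ 0.4836 -0.2489  0.1319] 0.0022948140283613173
postR [ 0.525  -0.4292  0.1308] 0.0023205908000275407
button [ 0.55   -0.0843  0.1106] 0.0019436149109971163
tab [0.5095 0.3523 0.161 ]
postL [ 0.4829 -0.2489  0.135 ]
postR [ 0.5241 -0.4284  0.135 ]
tab [0.517  0.3628 0.161 ]
pL [ 0.4872 -0.2508  0.135 ]
pR [ 0.5293 -0.431   0.135 ]
[[0.5813 0.4182 0.01  ]
 [0.533  0.1777 0.01  ]
 [0.4277 0.1968 0.01  ]
 [0.4739 0.4402 0.01  ]] [0.504  0.3082 0.01  ]
0.24524753659287343 -101.35016936928903
0.24775043837063895 -100.75139783147456
0.10962941432442411 168.4300147925834
0.10705952011163425 169.75706260566426
[[ 0.5381 -0.2309  0.01  ]
 [ 0.5827 -0.4246  0.01  ]
 [ 0.4685 -0.4507  0.01  ]
 [ 0.4229 -0.2588  0.01  ]] [ 0.503  -0.3413  0.01  ]
0.19867626548798464 -77.04261480173848
0.19721225363410158 -76.62474008596425
0.11858630347091707 -166.3943548155442
0.11714046939808809 -167.10501087445385
[[ 0.6813  0.0777  0.1   ]
 [ 0.6418 -0.1488  0.1   ]
 [ 0.4707 -0.1093  0.1   ]
 [ 0.5053  0.0986  0.1   ]] [np.float64(-99.90402068402804), np.float64(-99.44197535564926), np.float64(173.21396412050916), np.float64(167.01588950186922)]
```

>>> {"op": "jog_arm", "data": {"targets": [[0,0,-0.04,0],[-0.03,-0.01,-0.08,0],[-0.07,-0.02,-0.1,0],[-0.11,-0.03,-0.1,0],[-0.15,-0.04,-0.1,0]], "fingers": 1}}

```text
time: 0.52
tool_pos: [0.3688, 0.479, 0.3342]
tool_rot: [0.001, 0.208, 0.978, 0.002]
contact_force: [1.0, 0.0, 0.4]
gripper_width: 1.002
```

>>> {"op": "jog_arm", "data": {"targets": [[-0.035,-0.01,0,7],[-0.07,-0.02,0,14],[-0.105,-0.03,0,21],[-0.14,-0.04,0,28],[-0.172,-0.046,0,35]]}}

```text
time: 0.93
tool_pos: [0.507, 0.3649, 0.3305]
tool_rot: [-0.0, 0.496, 0.868, -0.0]
contact_force: [0.2, 1.8, 0.2]
gripper_width: 1.005
```

>>> {"op": "jog_arm", "data": {"targets": [[0,0,0,7],[0,0,0,14],[0,0,0,21],[0,0,0,28],[0,0,0,35]]}}

```text
time: 1.35
tool_pos: [0.5058, 0.3666, 0.3302]
tool_rot: [-0.0, 0.734, 0.679, -0.001]
contact_force: [-0.1, 0.2, 0.6]
gripper_width: 0.999
```

>>> {"op": "jog_arm", "data": {"targets": [[0,0,0.04,7],[0,0,0.06,7],[0,0,0.06,7]]}}

```text
time: 1.6
tool_pos: [0.5033, 0.3653, 0.2639]
tool_rot: [-0.001, 0.772, 0.635, -0.006]
contact_force: [-0.2, 0.3, -1.5]
gripper_width: 0.999
```

```bash
cat >> h.py <<'E'
from scipy.spatial.transform import Rotation as Ro
def go(x,y,z,yaw=None):
    "shift in tool axes to world TCP target, tool-z turn (deg) to bring tool y to world yaw"
    s=manip.state(); q=s["tool_rot"]; R=Ro.from_quat([q[1],q[2],q[3],q[0]]).as_matrix()
    ya=np.degrees(np.arctan2(R[1,1],R[0,1]))
    t=0 if yaw is None else -((yaw-ya+90)%180-90)
    print("t %.2f pos"%s["time"],s["tool_pos"].round(4),"yaw %.2f tilt %.3f"%(ya,R[2,2]),"F",s["contact_force"].round(1),"w %.3f"%s["gripper_width"],"\n  go",(R.T@(np.array([x,y,z])-s["tool_pos"])).round(4),"turn %.1f"%t)
E
python3 - <<'E'
from h import *
go(.514,.360,.2,-11); print(manip.state()["joint_pos"])
b=shot("scene","s1"); a=shot("top","t1")
crop=lambda im,x,y,w,h,s: cv2.resize(im[y:y+h,x:x+w],(w*s,h*s),interpolation=cv2.INTER_CUBIC)
cv2.imwrite("pics/c3.png",np.hstack([crop(b,240,80,80,100,5),crop(a,100,170,80,100,5)]))
E
```

```text
t 1.60 pos [0.5033 0.3653 0.2639] yaw -11.11 tilt -1.000 F [-0.2  0.3 -1.5] w 0.999 
  go [-0.0027  0.0121  0.0638] turn -0.1
[ 5.08329975e-01  3.56299778e-02  1.57643977e+00 -2.29375100e-05
  1.54088949e+00  7.02171693e-01]
```

View pics/c3.png

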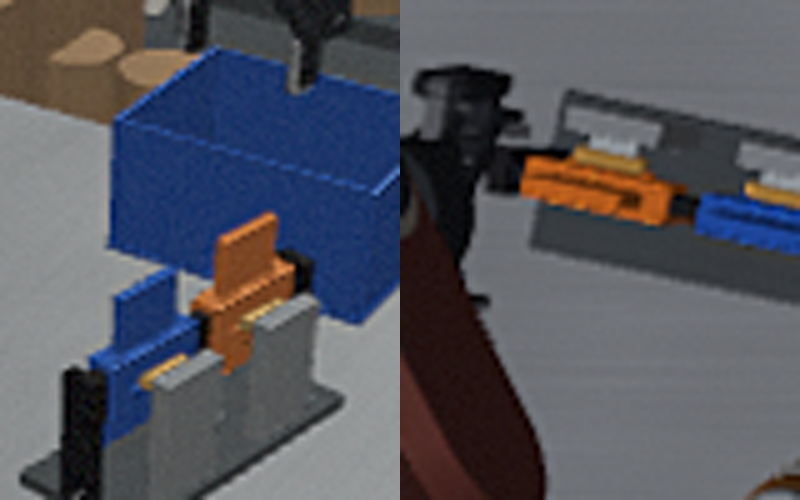

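```bash
python3 - <<'E'
from h import *
y=np.array([.982,-.191,0])
p=np.array([.5033,.3653,.2639])
for s in(-.05,0,.05): print(proj("scene",p+[0,0,.013]+s*y),proj("top",p+[0,0,.013]+s*y))
print("plate hyp");
yy=np.array([.191,.982,0])
for c in([.514,.360],[.509,.355],[.514,.365]):
  for dz in (.051,.006):
    for s in(-.03,.03): q=np.array([*c,.11+dz])+s*yy; print(c,dz,s,proj("scene",q),proj("top",q))
# orange mask, loose
for n in("top","scene"):
    im=cv2.imread(f"pics/{n}0.png"); h=cv2.cvtColor(im,cv2.COLOR_BGR2HSV); m=cv2.inRange(h,(3,150,60),(15,255,255))
    m[:180 if n=="top" else 100]=0
    for k in cv2.findContours(m,0,1)[0]:
        if cv2.contourArea(k)>30: print(n,cv2.minAreaRect(k),cv2.boundingRect(k))
E
```

```text
[277.17757004  89.46464679] [114.35296717 231.77946581]
[288.46157498  93.73370525] [118.60541278 213.08347108]
[300.17535149  98.16535845] [122.83218911 194.50033204]
plate hyp
[0.514, 0.36] 0.051 -0.03 [282.76139798 128.60534727] [145.37183524 210.60297524]
[0.514, 0.36] 0.051 0.03 [293.30251069 122.84533345] [125.53559845 206.51794175]
[0.514, 0.36] 0.006 -0.03 [281.96746169 139.79243612] [149.85153274 210.36198408]
[0.514, 0.36] 0.006 0.03 [292.33128164 133.87496799] [130.81785632 206.44245583]
[0.509, 0.355] 0.051 -0.03 [280.83341062 128.79952806] [147.01727904 212.3141576 ]
[0.509, 0.355] 0.051 0.03 [291.43115005 123.02930137] [127.17608382 208.22782313]
[0.509, 0.355] 0.006 -0.03 [280.07547418 139.99370725] [151.43130429 212.00377463]
[0.509, 0.355] 0.006 0.03 [290.49384731 134.06590022] [132.39306263 208.08304868]
[0.514, 0.365] 0.051 -0.03 [283.43267448 128.03173166] [143.67879239 210.58561785]
[0.514, 0.365] 0.051 0.03 [293.93337973 122.29877039] [123.84221084 206.50044582]
[0.514, 0.365] 0.006 -0.03 [282.62781635 139.20383627] [148.22722927 210.34532184]
[0.514, 0.365] 0.0
[... 562 characters left out ...]
2, 17)
scene ((357.780029296875, 211.4600067138672), (19.40000343322754, 13.000000953674316), 36.869895935058594) (348, 202, 21, 16)
scene ((367.51641845703125, 196.607666015625), (19.331907272338867, 9.122243881225586), 25.016895294189453) (359, 189, 20, 13)
scene ((377.4713134765625, 180.8155975341797), (19.19357681274414, 10.592681884765625), 5.19442892074585) (368, 175, 20, 12)
scene ((222.5, 147.0), (8.0, 15.0), 90.0) (215, 143, 16, 9)
scene ((287.7060241699219, 137.25802612304688), (17.771997451782227, 30.610843658447266), 34.69515609741211) (278, 123, 21, 32)
scene ((354.6167297363281, 133.63229370117188), (30.378225326538086, 35.24372863769531), 3.5763344764709473) (339, 116, 32, 36)
```

The picture shows the open gripper above and behind the plate stand, and the finger at scene (300,96) matches its projection (300,98). The tab estimate is (0.514, 0.361), so I'll go down.

>>> {"op": "jog_arm", "data": {"targets": [[-0.003,0.012,0.03,0],[-0.003,0.012,0.06,0],[-0.003,0.012,0.06,0]]}}

```text
time: 1.95
tool_pos: [0.5155, 0.3604, 0.2067]
tool_rot: [-0.001, 0.772, 0.635, -0.004]
contact_force: [-1.8, 0.2, -2.0]
gripper_width: 1.003
```

```bash
python3 -c "
from h import *
go(.514,.361,.125,-11)"
```

```text
t 1.95 pos [0.5155 0.3604 0.2067] yaw -11.13 tilt -1.000 F [-1.8  0.2 -2. ] w 1.003 
  go [ 0.0007 -0.0011  0.0817] turn -0.1
```

>>> {"op": "jog_arm", "data": {"targets": [[0,0,0.035,0],[0,0,0.06,0],[0,0,0.08,0],[0,0,0.08,0]]}}

```text
time: 2.28
tool_pos: [0.5155, 0.3609, 0.1286]
tool_rot: [-0.001, 0.772, 0.635, -0.003]
contact_force: [-1.3, 0.2, -0.8]
gripper_width: 1.0
```

>>> {"op": "jog_arm", "data": {"targets": [[0,0,0,0],[0,0,0,0]], "fingers": 0.3}}

```text
time: 2.45
tool_pos: [0.5187, 0.3626, 0.1346]
tool_rot: [0.0, 0.772, 0.635, 0.002]
contact_force: [1.4, 0.3, 1.0]
gripper_width: 0.747
```

```bash
python3 - <<'E'
from h import *
go(.514,.361,.125,-11)
b=shot("scene","s2"); a=shot("top","t2")
crop=lambda im,x,y,w,h,s: cv2.resize(im[y:y+h,x:x+w],(w*s,h*s),interpolation=cv2.INTER_CUBIC)
cv2.imwrite("pics/c4.png",np.hstack([crop(b,260,90,60,75,7),crop(a,110,180,54,75,7)]))
E
```

```text
t 2.45 pos [0.5187 0.3626 0.1346] yaw -11.09 tilt -1.000 F [1.4 0.3 1. ] w 0.747 
  go [-0.0025 -0.0043  0.0096] turn -0.1
```

View pics/c4.png

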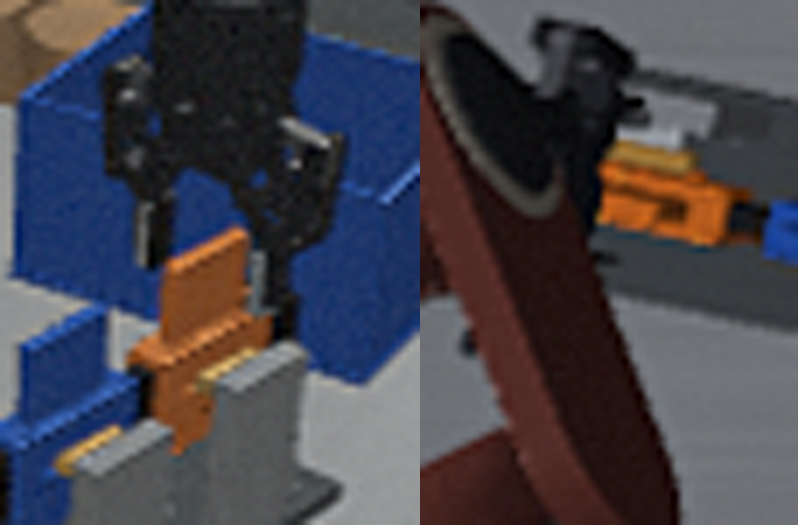

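```bash
python3 - <<'E'
from h import *
s=manip.state();p=s["tool_pos"];q=s["tool_rot"];R=Ro.from_quat([q[1],q[2],q[3],q[0]]).as_matrix()
for d in(-.032,0,.032):
  for z in(-.01,.01): 
    u=proj("scene",p+d*R[:,1]+[0,0,-z]); print(d,z,u,(u-[260,90])*7)
yy=np.array([.191,.982,0])
for c in([.514,.361],[.511,.351]):
  for s in(-.03,.03): print(c,s,(proj("scene",np.array([*c,.161])+s*yy)-[260,90])*7,(proj("scene",np.array([*c,.116])+s*yy)-[260,90])*7)
go(.514,.356,.125,-11)
E
```

```text
-0.032 -0.01 [282.38150238 126.85041751] [156.67051663 257.95292258]
-0.032 0.01 [282.03865083 131.74043802] [154.2705558  292.18306613]
0 -0.01 [289.28727549 129.84083693] [205.01092845 278.88585849]
0 0.01 [288.88255331 134.76115118] [202.17787316 313.32805828]
0.032 -0.01 [296.35268151 132.90038247] [254.46877056 300.30267727]
0.032 0.01 [295.88331488 137.8510977 ] [251.18320416 334.9576839 ]
[0.514, 0.361] -0.03 [160.27134977 269.43285076] [154.69844299 347.72148477]
[0.514, 0.361] 0.03 [234.00242113 229.150734  ] [227.19044428 306.33747687]
[0.511, 0.351] -0.03 [145.54088813 275.90136218] [140.2281696  354.36684669]
[0.511, 0.351] 0.03 [219.90969853 235.30901305] [213.33519127 312.67007026]
t 2.55 pos [0.5188 0.3626 0.1346] yaw -11.10 tilt -1.000 F [ 0.7 -0.4  0. ] w 0.575 
  go [-0.0074 -0.0034  0.0096] turn -0.1
```

The tab's top edge runs from (165,265) to (247,232) in the crop, with a finger on either side and the pads centred on it along y to within a few mm. I'll lower the gripper a little and close it gently.

>>> {"op": "jog_arm", "data": {"targets": [[0,-0.003,0.008,0],[0,-0.003,0.008,0],[0,-0.003,0.008,0]], "fingers": 0.3}}

```text
time: 2.8
tool_pos: [0.5137, 0.3621, 0.1228]
tool_rot: [-0.0, 0.772, 0.635, -0.0]
contact_force: [-0.1, 0.4, 0.6]
gripper_width: 0.295
```

```bash
python3 -c "
from h import *
go(.515,.363,.125,-11)"
```

```text
t 2.80 pos [0.5137 0.3621 0.1228] yaw -11.10 tilt -1.000 F [-0.1  0.4  0.6] w 0.295 
  go [ 0.0011  0.0011 -0.0022] turn -0.1
```

>>> {"op": "jog_arm", "data": {"targets": [[0,0,0,0],[0,0,0,0]], "fingers": 0.2}}

```text
time: 2.97
tool_pos: [0.5141, 0.3622, 0.1231]
tool_rot: [0.0, 0.772, 0.635, 0.0]
contact_force: [0.1, 0.0, 0.6]
gripper_width: 0.199
```

>>> {"op": "jog_arm", "data": {"targets": [[0,0,0,0],[0,0,0,0],[0,0,0,0]], "fingers": 0}}

```text
time: 3.22
tool_pos: [0.5142, 0.3623, 0.1232]
tool_rot: [0.0, 0.772, 0.635, 0.0]
contact_force: [-1.0, -0.3, 1.0]
gripper_width: 0.106
```

```bash
python3 -c "
from h import *
go(.515,.363,.125,-11);print(manip.state()['ft_torque'])"
```

```text
t 3.22 pos [0.5142 0.3623 0.1232] yaw -11.11 tilt -1.000 F [-1.  -0.3  1. ] w 0.106 
  go [ 0.0009  0.0006 -0.0018] turn -0.1
[ 0.04335297  0.0726445  -0.01631045]
```

Gripped: the opening is about 9 mm on a 10 mm tab and side forces are near zero. Lifting straight up.

>>> {"op": "jog_arm", "data": {"targets": [[0,0,-0.005,0],[0,0,-0.012,0],[0,0,-0.02,0],[0,0,-0.03,0],[0,0,-0.04,0]]}}

```text
time: 3.63
tool_pos: [0.5146, 0.3621, 0.1646]
tool_rot: [0.0, 0.772, 0.635, 0.0]
contact_force: [0.1, 0.5, -1.9]
gripper_width: 0.106
```

>>> {"op": "jog_arm", "data": {"targets": [[0,0,-0.025,0],[0,0,-0.05,0],[0,0,-0.075,0],[0,0,-0.1,0],[0,0,-0.11,0]]}}

```text
time: 4.05
tool_pos: [0.5159, 0.3629, 0.2796]
tool_rot: [0.001, 0.772, 0.635, 0.004]
contact_force: [0.8, -0.1, -0.1]
gripper_width: 0.105
```

```bash
python3 - <<'E'
from h import *
go(.503,-.340,.273,13)
b=shot("scene","s3"); a=shot("top","t3")
crop=lambda im,x,y,w,h,s: cv2.resize(im[y:y+h,x:x+w],(w*s,h*s),interpolation=cv2.INTER_CUBIC)
cv2.imwrite("pics/c5.png",crop(b,235,50,90,120,5))
E
```

```text
t 4.05 pos [0.5159 0.3629 0.2796] yaw -11.12 tilt -1.000 F [ 0.8 -0.1 -0.1] w 0.105 
  go [-0.6922  0.1229  0.0039] turn -24.1
```

View pics/c5.png

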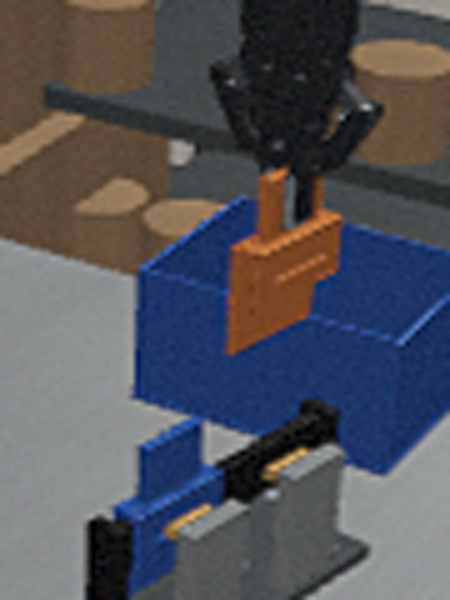

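The plate is held upright and clear of the rail (it spans (228,350) to (340,210) in the crop), and blue is still hanging. I'll carry it over.

>>> {"op": "jog_arm", "data": {"targets": [[-0.01,0,-0.02,0],[-0.04,0.01,-0.04,0],[-0.075,0.018,-0.04,0],[-0.11,0.025,-0.04,0],[-0.15,0.03,-0.04,0]]}}

```text
time: 4.57
tool_pos: [0.5141, 0.208, 0.3112]
tool_rot: [-0.0, 0.772, 0.636, -0.001]
contact_force: [0.7, -0.6, -2.6]
gripper_width: 0.108
```

>>> {"op": "jog_arm", "data": {"targets": [[-0.035,0.007,0,0],[-0.07,0.014,0,0],[-0.105,0.021,0,0],[-0.14,0.028,0,0],[-0.175,0.035,0,0]]}}

```text
time: 4.98
tool_pos: [0.5142, 0.0291, 0.3108]
tool_rot: [-0.001, 0.772, 0.635, -0.001]
contact_force: [0.3, -0.5, -1.6]
gripper_width: 0.107
```

>>> {"op": "jog_arm", "data": {"targets": [[-0.035,0.006,0,0],[-0.07,0.012,0,0],[-0.105,0.018,0,0],[-0.14,0.024,0,0],[-0.175,0.03,0,0]]}}

```text
time: 5.4
tool_pos: [0.5099, -0.1483, 0.3108]
tool_rot: [-0.001, 0.772, 0.635, -0.001]
contact_force: [0.3, -0.7, -1.6]
gripper_width: 0.109
```

>>> {"op": "jog_arm", "data": {"targets": [[-0.035,0.006,0,-5],[-0.07,0.01,0,-10],[-0.11,0.015,0,-15],[-0.15,0.02,0,-20],[-0.17,0.024,0,-24]]}}

```text
time: 5.82
tool_pos: [0.5, -0.3217, 0.3103]
tool_rot: [-0.002, 0.623, 0.782, -0.001]
contact_force: [0.2, 1.0, -1.8]
gripper_width: 0.111
```

>>> {"op": "jog_arm", "data": {"targets": [[0,0,0,0],[0,0,0,0],[0,0,0,0]]}}

```text
time: 6.07
tool_pos: [0.5014, -0.3174, 0.3114]
tool_rot: [-0.001, 0.624, 0.782, 0.0]
contact_force: [0.2, 0.2, -1.8]
gripper_width: 0.106
```

```bash
python3 - <<'E'
from h import *
go(.503,-.340,.225,13)
E
```

```text
t 6.07 pos [ 0.5014 -0.3174  0.3114] yaw 12.86 tilt -1.000 F [ 0.2  0.2 -1.8] w 0.106 
  go [-0.0226 -0.0033  0.0863] turn -0.1
```

>>> {"op": "jog_arm", "data": {"targets": [[-0.023,-0.002,0.03,0],[-0.023,-0.002,0.06,0],[-0.023,-0.002,0.09,0],[-0.023,-0.002,0.096,0],[-0.023,-0.002,0.096,0]]}}

```text
time: 6.48
tool_pos: [0.5038, -0.3385, 0.2134]
tool_rot: [-0.003, 0.623, 0.782, 0.0]
contact_force: [0.6, 0.3, -1.5]
gripper_width: 0.109
```

>>> {"op": "jog_arm", "data": {"targets": [[0,0,0,0],[0,0,0,0]]}}

```text
time: 6.65
tool_pos: [0.5062, -0.3413, 0.22]
tool_rot: [0.002, 0.623, 0.782, -0.0]
contact_force: [0.2, -0.3, -0.8]
gripper_width: 0.109
```

```bash
python3 - <<'E'
from h import *
go(.504,-.340,.215,13)
b=shot("scene","s4"); a=shot("top","t4")
crop=lambda im,x,y,w,h,s: cv2.resize(im[y:y+h,x:x+w],(w*s,h*s),interpolation=cv2.INTER_CUBIC)
cv2.imwrite("pics/c6.png",np.hstack([crop(b,100,180,90,120,5),crop(a,325,185,70,120,5)[:600]]))
p=manip.state()["tool_pos"]; X=np.array([np.cos(.2268),np.sin(.2268),0]);Y=np.array([-X[1],X[0],0])
for nm,dx,dy,dz in[("panel bottom -y,-x",-.0125,-.045,-.088),("panel bottom -y,inner",-.0075,-.045,-.088),("lip bot outer",.0125,-.045,-.048),("lip inner",.0075,-.045,-.048)]:
    q=p+dx*X+dy*Y+[0,0,dz]; print(nm,proj("scene",q),(proj("scene",q)-[100,180])*5)
E
```

```text
t 6.65 pos [ 0.5062 -0.3413  0.22  ] yaw 12.94 tilt -1.000 F [ 0.2 -0.3 -0.8] w 0.109 
  go [ 0.0018 -0.0019  0.005 ] turn -0.1
panel bottom -y,-x [136.85747227 261.6812974 ] [184.28736137 408.40648702]
panel bottom -y,inner [138.72040772 262.20198066] [193.60203859 411.0099033 ]
lip bot outer [143.70700197 252.34908894] [218.53500985 361.7454447 ]
lip inner [141.77931492 251.82433681] [208.89657458 359.12168404]
```

View pics/c6.png

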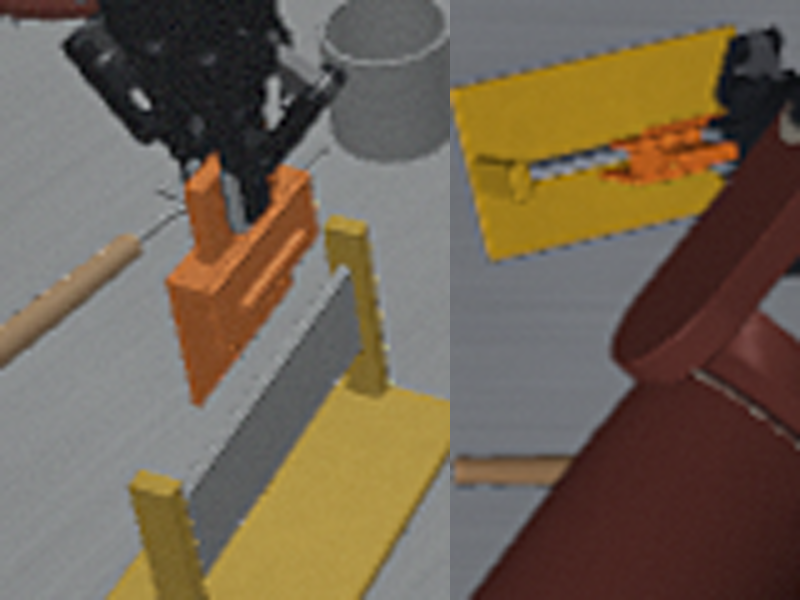

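```bash
python3 - <<'E'
from h import *
X=np.array([np.cos(.2268),np.sin(.2268),0]);Y=np.array([-X[1],X[0],0])
c=np.array([.504,-.340,.110])
for dx in(-.0035,.0035):
  for dy in(-.088,.088):
    q=c+dx*X+dy*Y; print("blade",dx,dy,(proj("scene",q)-[100,180])*5,"top",proj("top",q),(proj("top",q)-[325,185])*5+[450,0])
for dy in(-.093,.093): q=c+dy*Y+[0,0,.025]; print("post",(proj("scene",q)-[100,180])*5,(proj("top",q)-[325,185])*5+[450,0])
# blade line by mask in the undisturbed top picture: bright, unsaturated pixels in the yellow stand
for n,(x0,y0,x1,y1) in(("top",(342,209,392,222)),):
    im=cv2.imread(f"pics/{n}0.png"); h=cv2.cvtColor(im,cv2.COLOR_BGR2HSV)[y0:y1,x0:x1]
    m=(h[...,1]<90); ys,xs=np.nonzero(m); l=cv2.fitLine(np.c_[xs+x0,ys+y0].astype(np.float32),cv2.DIST_HUBER,0,.01,.01).ravel(); print(len(xs),l)
    w=[m[:,i].sum() for i in range(0,50,5)]; print(w)
    for u in(345,367,390):
        v=l[3]+(u-l[2])*l[1]/l[0]; r=onz(n,u,v,.110)-c; print(u,v,"x off",r@X,"y",r@Y)
E
```

```text
blade -0.0035 -0.088 [158.77039353 506.71087337] top [393.76630594 208.93546164] [793.8315297  119.67730818]
blade -0.0035 0.088 [338.50264678 262.30023685] top [338.91073919 221.1233257 ] [519.55369594 180.61662852]
blade 0.0035 -0.088 [172.03130538 510.59960802] top [393.2392142  206.73936214] [791.196071   108.69681071]
blade 0.0035 0.088 [350.41244575 265.34180161] top [338.40048705 218.91619139] [517.00243524 169.58095693]
post [150.46856322 480.53059065] [816.10973913 112.78425581]
post [343.73109951 222.61940542] [519.72743353 178.6281449 ]
201 [ 9.8593855e-01 -1.6710834e-01  3.6624911e+02  2.1383395e+02]
[np.int64(4), np.int64(4), np.int64(4), np.int64(4), np.int64(3), np.int64(3), np.int64(3), np.int64(4), np.int64(3), np.int64(4)]
345 217.4355 x off 0.0035461330174281023 y 0.06686722785335199
367 213.70668 x off 5.192184676836042e-05 y -0.002828923699947831
390 209.80838 x off -0.0036092323240744933 y -0.07585418748793202
```

The scene crop shows the panel's bottom corner at (198,404), the near post top at (156,483) and the blade top running from (185,497) to (345,268). Relative to the blade the plate is about 0–2 mm off in x and about 5 mm toward +y, so I'll trim and lower it in steps.

>>> {"op": "jog_arm", "data": {"targets": [[-0.003,-0.001,0,0],[-0.004,-0.001,0.01,0],[-0.004,-0.001,0.02,0],[-0.004,-0.001,0.03,0],[-0.004,-0.001,0.03,0]]}}

```text
time: 7.17
tool_pos: [0.5033, -0.3439, 0.1828]
tool_rot: [-0.003, 0.623, 0.782, 0.0]
contact_force: [1.4, 1.2, -2.8]
gripper_width: 0.111
```

```bash
python3 - <<'E'
from h import *
go(.5045,-.340,.150,13); b=shot("scene","s5")
cv2.imwrite("pics/c7.png",cv2.resize(b[200:300,110:200],None,fx=6,fy=6,interpolation=cv2.INTER_CUBIC))
E
```

```text
t 7.17 pos [ 0.5033 -0.3439  0.1828] yaw 12.88 tilt -1.000 F [ 1.4  1.2 -2.8] w 0.111 
  go [0.0034 0.0022 0.0328] turn -0.1
```

View pics/c7.png

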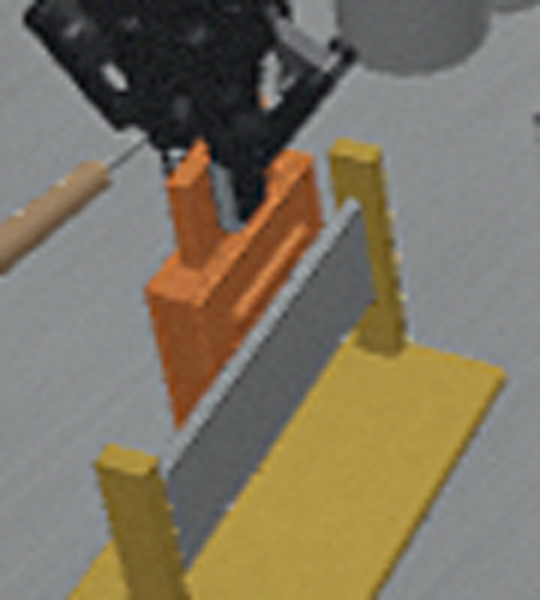

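The front panel is now on the -x side of the blade, which is correct, and the force is low. Continuing down.

>>> {"op": "jog_arm", "data": {"targets": [[0.001,0.001,0.005,0],[0.001,0.001,0.013,0],[0.001,0.001,0.021,0],[0.001,0.001,0.028,0],[0.001,0.001,0.028,0]]}}

```text
time: 7.63
tool_pos: [0.5047, -0.3431, 0.1564]
tool_rot: [-0.002, 0.623, 0.782, 0.0]
contact_force: [-0.5, 0.0, -2.6]
gripper_width: 0.107
```

```bash
python3 - <<'E'
from h import *
go(.5045,-.340,.125,13)
E
```

```text
t 7.63 pos [ 0.5047 -0.3431  0.1564] yaw 12.89 tilt -1.000 F [-0.5  0.  -2.6] w 0.107 
  go [0.0029 0.0006 0.0314] turn -0.1
```

>>> {"op": "jog_arm", "data": {"targets": [[0,0,0.005,0],[0,0,0.01,0],[0,0,0.015,0],[0,0,0.015,0]]}}

```text
time: 7.97
tool_pos: [0.5051, -0.3436, 0.1427]
tool_rot: [-0.001, 0.623, 0.782, 0.0]
contact_force: [-0.6, 0.3, -2.8]
gripper_width: 0.112
```

>>> {"op": "jog_arm", "data": {"targets": [[0,0,0.004,0],[0,0,0.008,0],[0,0,0.012,0],[0,0,0.015,0],[0,0,0.015,0]]}}

```text
time: 8.38
tool_pos: [0.5052, -0.3436, 0.1279]
tool_rot: [-0.001, 0.623, 0.782, 0.0]
contact_force: [-0.2, 0.6, -1.8]
gripper_width: 0.109
```

```bash
python3 - <<'E'
from h import *
go(.5045,-.340,.125,13)
E
```

```text
t 8.38 pos [ 0.5052 -0.3436  0.1279] yaw 12.89 tilt -1.000 F [-0.2  0.6 -1.8] w 0.109 
  go [0.0037 0.0001 0.0029] turn -0.1
```

>>> {"op": "jog_arm", "data": {"targets": [[0,0,0.002,0],[0,0,0.004,0],[0,0,0.005,0],[0,0,0.005,0]]}}

```text
time: 8.72
tool_pos: [0.5055, -0.3438, 0.1238]
tool_rot: [-0.0, 0.623, 0.782, 0.0]
contact_force: [-0.1, -0.9, -2.2]
gripper_width: 0.106
```

>>> {"op": "jog_arm", "data": {"targets": [[0,0,0,0],[0,0,0,0],[0,0,0,0]], "fingers": 0.3}}

```text
time: 8.97
tool_pos: [0.506, -0.3443, 0.1247]
tool_rot: [0.001, 0.623, 0.782, -0.0]
contact_force: [-0.3, 0.2, 0.5]
gripper_width: 0.303
```

>>> {"op": "jog_arm", "data": {"targets": [[0,0,-0.01,0],[0,0,-0.03,0],[0,0,-0.06,0],[0,0,-0.1,0],[0,0,-0.14,0]]}}

```text
time: 9.38
tool_pos: [0.5051, -0.3435, 0.2656]
tool_rot: [-0.001, 0.623, 0.782, 0.0]
contact_force: [0.4, -0.9, 0.6]
gripper_width: 0.303
```

>>> {"op": "jog_arm", "data": {"targets": [[0.02,0,-0.04,0],[0.06,0.01,-0.07,0],[0.1,0.02,-0.07,0],[0.14,0.02,-0.07,0],[0.16,0.02,-0.07,0]], "fingers": 0}}

```text
time: 9.8
tool_pos: [0.4895, -0.1811, 0.3371]
tool_rot: [0.002, 0.623, 0.782, 0.001]
contact_force: [-0.2, 0.3, -0.6]
gripper_width: 0.0
```

```bash
python3 - <<'E'
from h import *
np.set_printoptions(precision=4,suppress=True)
a=shot("top","t6"); b=shot("scene","s6")
crop=lambda im,x,y,w,h,s: cv2.resize(im[y:y+h,x:x+w],(w*s,h*s),interpolation=cv2.INTER_CUBIC)
c=np.hstack([crop(b,110,200,80,100,5),crop(a,320,185,80,100,5)])
cv2.imwrite("pics/c8.png",c)
go(.5,-.1,.3,13)
# knob dial: white ring in both views of the first pictures, and yellow pointer
a=cv2.imread("pics/top0.png")
h=cv2.cvtColor(a,cv2.COLOR_BGR2HSV)
m=((h[...,1]<70)&(h[...,2]>135)).astype(np.uint8); k=np.zeros_like(m); k[160:215,222:275]=m[160:215,222:275]
pts=np.argwhere(k)[:,::-1]; hull=cv2.convexHull(pts.astype(np.int32)); print("dial top",cv2.fitEllipse(hull))
E
```

```text
t 9.90 pos [ 0.4893 -0.1803  0.3364] yaw 13.14 tilt -1.000 F [0.4 0.2 0.8] w 0.002 
  go [0.0758 0.0286 0.0364] turn 0.1
dial top ((248.28431701660156, 189.15357971191406), (32.4825553894043, 37.355403900146484), 103.37665557861328)
```

View pics/c8.png

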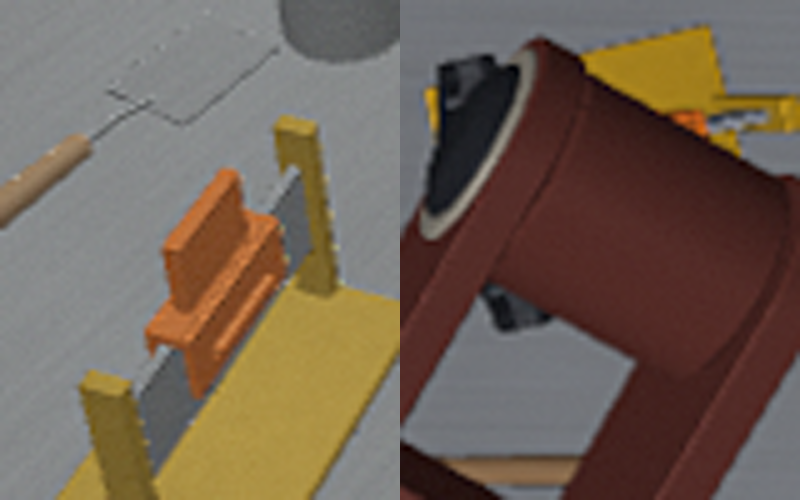

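The orange plate hangs upright, straddling the blade, with about equal blade length showing either side of it in the scene crop at (220,290). Next is the knob.

```bash
cat > k.py <<'E'
from h import *
np.set_printoptions(precision=4,suppress=True)
ps=np.radians(-9.7); Yc=np.array([-np.sin(ps),np.cos(ps),0]); Xc=np.array([np.cos(ps),np.sin(ps),0])
U=Xc*np.cos(np.pi/6)+np.array([0,0,.5]); n=np.cross(U,Yc); Rr=-Yc
B,_=tri(("top",284,198),("scene",225.6,206.8))
for hb in(.01,.015,.02):
    K=B-hb*n+.115*Yc; print(hb,K,"pred dial px",proj("top",K),"meas 248.3 189.2; scene",proj("scene",K))
K=B-.015*n+.115*Yc
def E_(th,r=.025,zt=.016,off=.013):
    b=np.cos(th)*U+np.sin(th)*Rr; t=-np.sin(th)*U+np.cos(th)*Rr
    E=K+r*b+.007*t+.040*n; th_=np.array([t[0],t[1],0]); return E+off*th_/np.linalg.norm(th_)-[0,0,zt]
E
python3 - <<'E'
from k import *
print("n",n)
# pointer line on bar top and pointer spot
for th in(70,80,90,100,110):
    b=np.cos(np.radians(th))*U+np.sin(np.radians(th))*Rr
    print(th,"bar top end",proj("top",K+.042*n+.033*b),"start",proj("top",K+.042*n+.005*b),"disc edge",proj("top",K+.01*n+.04*b),"scene end",proj("scene",K+.042*n+.033*b))
for th in range(100,-1,-20): print(th,E_(np.radians(th)))
a=cv2.imread("pics/scene0.png");h=cv2.cvtColor(a,cv2.COLOR_BGR2HSV);m=cv2.inRange(h,(18,120,90),(34,255,255))[170:215,225:280];print(np.argwhere(m)[:,::-1].T+np.array([[225],[170]]))
a=cv2.imread("pics/top0.png");h=cv2.cvtColor(a,cv2.COLOR_BGR2HSV);m=cv2.inRange(h,(18,110,80),(34,255,255))[165:215,225:280];print(np.argwhere(m)[:,::-1].T+np.array([[225],[165]]))
go(.5,-.06,.25,-9.7)
E
```

```text
0.01 [0.5744 0.0283 0.1019] pred dial px [248.2059 190.1883] meas 248.3 189.2; scene [253.6296 191.9693]
0.015 [0.5768 0.0278 0.0976] pred dial px [248.3785 189.464 ] meas 248.3 189.2; scene [254.2212 193.4381]
0.02 [0.5793 0.0274 0.0933] pred dial px [248.5497 188.7453] meas 248.3 189.2; scene [254.8114 194.9036]
n [-0.4929  0.0842  0.866 ]
70 bar top end [257.4736 194.3447] start [248.4831 195.5226] disc edge [260.5573 189.2514] scene end [244.7206 185.2897]
80 bar top end [257.6683 196.015 ] start [248.5156 195.7748] disc edge [260.779  191.2391] scene end [243.1692 185.6115]
90 bar top end [257.5344 197.669 ] start [248.4986 196.0255] disc edge [260.6122 193.2063] scene end [241.8135 185.7889]
100 bar top end [257.0783 199.2565] start [248.4325 196.267 ] disc edge [260.0651 195.0932] scene end [240.695  185.8175]
110 bar top end [256.316  200.7301] start [248.3196 196.4922] disc edge [259.1573 196.8437] scene end [239.8462 185.6981]
100 [0.5314 0.0145 0.1106]
80 [0.5376 0.0057 0.115 ]
60 [0.5465 0.0002 0.1195]
40 [ 0.5567 -0.0011  0.1236]
20 [0.5666 0.0017 0.1268]
0 [0.5751 0.0078 0.1287]
[[247 248 246 244 245 244 246 247 244 245 246 245]
 [183 183 184 185 185 186 196 196 197 197 197 198]]
[[260 261 259 260 261 260 249 250 251 252 253 254 255 249 250 251 252 253
  254 255 256 257 258 251 252 253 254 255 256 257 258]
 [191 191 192 192 192 193 195 195 195 195 195 195 195 196 196 196 196 196
  196 196 196 196 196 197 197 197 197 197 197 197 197]]
t 9.90 pos [ 0.4893 -0.1803  0.3364] yaw 13.14 tilt -1.000 F [0.4 0.2 0.8] w 0.002 
  go [0.1148 0.0375 0.0864] turn 22.8
```

The predicted dial and pointer pixels match, which puts the knob at about 83° (1.45 rad). I'll push the pointer end anticlockwise with the shut fingers, starting from below it.

>>> {"op": "jog_arm", "data": {"targets": [[0.036,0.015,0.01,5],[0.071,0.03,0.02,10],[0.107,0.044,0.03,15],[0.142,0.059,0.04,20],[0.178,0.073,0.05,22.8]], "fingers": 0}}

```text
time: 10.32
tool_pos: [0.5214, 0.0072, 0.2846]
tool_rot: [0.001, 0.767, 0.641, 0.0]
contact_force: [1.4, -0.3, -0.0]
gripper_width: -0.005
```

>>> {"op": "jog_arm", "data": {"targets": [[0,0,0.03,0],[0,0,0.06,0],[0,0,0.09,0],[0,0,0.1,0],[0,0,0.1,0]]}}

```text
time: 10.73
tool_pos: [0.5191, 0.0061, 0.1809]
tool_rot: [-0.002, 0.766, 0.643, -0.002]
contact_force: [-1.0, -0.1, 0.4]
gripper_width: 0.001
```

```bash
python3 - <<'E'
from k import *
go(.520,.010,.112,-9.7)
E
```

```text
0.01 [0.5744 0.0283 0.1019] pred dial px [248.2059 190.1883] meas 248.3 189.2; scene [253.6296 191.9693]
0.015 [0.5768 0.0278 0.0976] pred dial px [248.3785 189.464 ] meas 248.3 189.2; scene [254.2212 193.4381]
0.02 [0.5793 0.0274 0.0933] pred dial px [248.5497 188.7453] meas 248.3 189.2; scene [254.8114 194.9036]
t 10.73 pos [0.5191 0.0061 0.1809] yaw -9.94 tilt -1.000 F [-1.  -0.1  0.4] w 0.001 
  go [0.0041 0.0006 0.0689] turn -0.2
```

>>> {"op": "jog_arm", "data": {"targets": [[0,0,0.03,0],[0,0,0.055,0],[0,0,0.068,0],[0,0,0.068,0],[0,0,0.068,0]]}}

```text
time: 11.15
tool_pos: [0.5217, 0.0058, 0.1173]
tool_rot: [0.0, 0.766, 0.643, 0.0]
contact_force: [0.6, 0.4, 0.1]
gripper_width: 0.002
```

```bash
sed -i 's/^for hb/if 0:\n  for hb/' k.py; python3 - <<'E'
from k import *
for d in(80,70,60,50,40,30,20,10,0,-10): print(d);go(*E_(np.radians(d)),-9.7)
E
```

```text
80
t 11.15 pos [0.5217 0.0058 0.1173] yaw -9.94 tilt -1.000 F [0.6 0.4 0.1] w 0.002 
  go [0.0026 0.0157 0.0024] turn -0.2
70
t 11.15 pos [0.5217 0.0058 0.1173] yaw -9.94 tilt -1.000 F [0.6 0.4 0.1] w 0.002 
  go [0.0002 0.0204 0.0001] turn -0.2
60
t 11.15 pos [0.5217 0.0058 0.1173] yaw -9.94 tilt -1.000 F [0.6 0.4 0.1] w 0.002 
  go [-0.0013  0.0254 -0.0021] turn -0.2
50
t 11.15 pos [0.5217 0.0058 0.1173] yaw -9.94 tilt -1.000 F [0.6 0.4 0.1] w 0.002 
  go [-0.0016  0.0306 -0.0042] turn -0.2
40
t 11.15 pos [0.5217 0.0058 0.1173] yaw -9.94 tilt -1.000 F [0.6 0.4 0.1] w 0.002 
  go [-0.0008  0.0357 -0.0062] turn -0.2
30
t 11.15 pos [0.5217 0.0058 0.1173] yaw -9.94 tilt -1.000 F [0.6 0.4 0.1] w 0.002 
  go [ 0.001   0.0405 -0.0079] turn -0.2
20
t 11.15 pos [0.5217 0.0058 0.1173] yaw -9.94 tilt -1.000 F [0.6 0.4 0.1] w 0.002 
  go [ 0.0037  0.045  -0.0094] turn -0.2
10
t 11.15 pos [0.5217 0.0058 0.1173] yaw -9.94 tilt -1.000 F [0.6 0.4 0.1] w 0.002 
  go [ 0.0071  0.0489 -0.0106] turn -0.2
0
t 11.15 pos [0.5217 0.0058 0.1173] yaw -9.94 tilt -1.000 F [0.6 0.4 0.1] w 0.002 
  go [ 0.0112  0.0523 -0.0113] turn -0.2
-10
t 11.15 pos [0.5217 0.0058 0.1173] yaw -9.94 tilt -1.000 F [0.6 0.4 0.1] w 0.002 
  go [ 0.0158  0.0549 -0.0118] turn -0.2
```

>>> {"op": "jog_arm", "data": {"targets": [[0.003,0.008,0.002,0],[0.003,0.016,0.002,0],[0,0.02,0,0],[-0.001,0.025,-0.002,0],[-0.001,0.025,-0.002,0]]}}

```text
time: 11.57
tool_pos: [0.5461, 0.0011, 0.1193]
tool_rot: [-0.001, 0.765, 0.643, -0.0]
contact_force: [-4.8, 2.1, 0.3]
gripper_width: -0.002
```

>>> {"op": "jog_arm", "data": {"targets": [[0,0.003,-0.001,0],[0,0.006,-0.003,0],[0,0.01,-0.004,0],[0,0.01,-0.004,0]]}}

```text
time: 11.9
tool_pos: [0.5559, -0.0009, 0.1229]
tool_rot: [0.0, 0.765, 0.643, -0.0]
contact_force: [-3.2, -0.3, -1.0]
gripper_width: 0.002
```

```bash
python3 - <<'E'
from k import *
for d in(30,20,10,0,-10): print(d);go(*E_(np.radians(d)),-9.7)
E
```

```text
30
t 11.90 pos [ 0.5559 -0.0009  0.1229] yaw -9.90 tilt -1.000 F [-3.2 -0.3 -1. ] w 0.002 
  go [ 0.0017  0.0056 -0.0024] turn -0.2
20
t 11.90 pos [ 0.5559 -0.0009  0.1229] yaw -9.90 tilt -1.000 F [-3.2 -0.3 -1. ] w 0.002 
  go [ 0.0044  0.0101 -0.0039] turn -0.2
10
t 11.90 pos [ 0.5559 -0.0009  0.1229] yaw -9.90 tilt -1.000 F [-3.2 -0.3 -1. ] w 0.002 
  go [ 0.0078  0.014  -0.0051] turn -0.2
0
t 11.90 pos [ 0.5559 -0.0009  0.1229] yaw -9.90 tilt -1.000 F [-3.2 -0.3 -1. ] w 0.002 
  go [ 0.0119  0.0174 -0.0059] turn -0.2
-10
t 11.90 pos [ 0.5559 -0.0009  0.1229] yaw -9.90 tilt -1.000 F [-3.2 -0.3 -1. ] w 0.002 
  go [ 0.0165  0.02   -0.0063] turn -0.2
```

Pushing with 3–5 N, as expected for this knob. Continuing round the arc.

>>> {"op": "jog_arm", "data": {"targets": [[0.002,0.006,-0.002,0],[0.004,0.01,-0.004,0],[0.008,0.014,-0.005,0],[0.008,0.014,-0.005,0]]}}

```text
time: 12.23
tool_pos: [0.5715, 0.0047, 0.1278]
tool_rot: [0.001, 0.765, 0.643, 0.0]
contact_force: [-2.0, -0.6, -0.3]
gripper_width: -0.001
```

>>> {"op": "jog_arm", "data": {"targets": [[0.002,0.002,0,0],[0.004,0.003,-0.001,0],[0.004,0.003,-0.001,0]]}}

```text
time: 12.48
tool_pos: [0.5746, 0.0082, 0.1283]
tool_rot: [0.0, 0.766, 0.643, 0.0]
contact_force: [-1.3, -1.6, -1.3]
gripper_width: -0.002
```

>>> {"op": "jog_arm", "data": {"targets": [[0.001,0,0,0],[0.002,0,0,0],[0.002,0,0,0]]}}

```text
time: 12.73
tool_pos: [0.5752, 0.0099, 0.1285]
tool_rot: [0.001, 0.766, 0.643, 0.001]
contact_force: [1.4, -4.1, -0.4]
gripper_width: 0.002
```

>>> {"op": "jog_arm", "data": {"targets": [[0.001,0,0,0],[0.002,0,0,0],[0.002,0,0,0]]}}

```text
time: 12.98
tool_pos: [0.5753, 0.0103, 0.1286]
tool_rot: [0.002, 0.766, 0.643, -0.001]
contact_force: [0.4, -8.8, -0.5]
gripper_width: -0.0
```

>>> {"op": "jog_arm", "data": {"targets": [[0.001,0,0,0],[0.001,0,0,0],[0.001,0,0,0]]}}

```text
time: 13.23
tool_pos: [0.5753, 0.0104, 0.1286]
tool_rot: [0.003, 0.766, 0.643, -0.001]
contact_force: [-0.3, -10.8, -0.7]
gripper_width: -0.001
```

The force climbs with no further movement, so it's at the stop. I'll give it one firmer nudge, back off, rise and look.

>>> {"op": "jog_arm", "data": {"targets": [[0.002,0,0,0],[0.003,0,0,0],[0.003,0,0,0]]}}

```text
time: 13.48
tool_pos: [0.5754, 0.0106, 0.1287]
tool_rot: [0.004, 0.766, 0.643, -0.004]
contact_force: [-2.9, -20.8, 1.1]
gripper_width: 0.002
```

>>> {"op": "jog_arm", "data": {"targets": [[-0.008,0,0,0],[-0.015,0,0,0],[-0.015,0,-0.03,0],[-0.015,0,-0.06,0],[-0.02,0,-0.1,0]]}}

```text
time: 13.9
tool_pos: [0.5703, -0.0023, 0.2263]
tool_rot: [-0.003, 0.765, 0.644, -0.001]
contact_force: [0.7, -0.3, -0.3]
gripper_width: -0.0
```

>>> {"op": "jog_arm", "data": {"targets": [[-0.03,0,-0.02,0],[-0.06,0,-0.02,0],[-0.09,0,-0.02,0],[-0.09,0,-0.02,0]]}}

```text
time: 14.23
tool_pos: [0.5563, -0.0956, 0.2492]
tool_rot: [0.001, 0.767, 0.642, 0.001]
contact_force: [1.1, 0.2, -0.8]
gripper_width: -0.0
```

```bash
python3 - <<'E'
from k import *
a=shot("top","t7"); b=shot("scene","s7")
crop=lambda im,x,y,w,h,s: cv2.resize(im[y:y+h,x:x+w],(w*s,h*s),interpolation=cv2.INTER_CUBIC)
cv2.imwrite("pics/c9.png",np.hstack([crop(a,220,145,80,80,5),crop(b,200,160,80,80,5)]))
for th in(0,5,10): 
    q=np.radians(th);bb=np.cos(q)*U+np.sin(q)*Rr; print(th,*[(proj(c,K+.042*n+.033*bb)-o)*5 for c,o in(("top",[220,145]),("scene",[200,160]))],(proj("top",K+.01*n+.04*bb)-[220,145])*5)
go(*(B+.03*n),-9.7); print(B)
E
```

```text
0 [142.3165 206.225 ] [282.562  101.5123] [149.5976 173.026 ]
5 [146.9899 207.2633] [279.2324 103.6212] [155.1317 174.2574]
10 [151.5655 208.6593] [275.6359 105.7461] [160.5487 175.9164]
t 14.33 pos [ 0.5564 -0.0925  0.2482] yaw -10.00 tilt -1.000 F [-0.   1.1  0.4] w 0.001 
  go [ 0.0067 -0.0228  0.1116] turn -0.3
[ 0.55   -0.0843  0.1106]
```

View pics/c9.png

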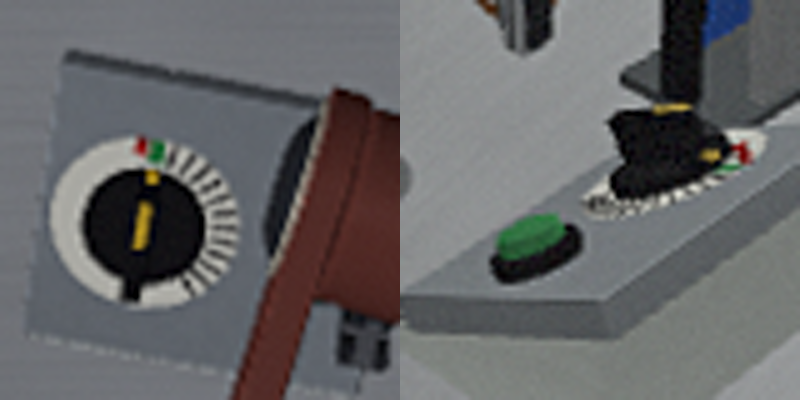

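The pointer spot at (152,177) in the top crop lines up with the green mark at (157,150), so the knob is at zero. Next is the button.

>>> {"op": "jog_arm", "data": {"targets": [[0.007,-0.018,0.03,0],[0.007,-0.018,0.06,0],[0.007,-0.018,0.09,0],[0.007,-0.018,0.11,0],[0.007,-0.018,0.11,0]]}}

```text
time: 14.75
tool_pos: [0.5363, -0.0797, 0.132]
tool_rot: [-0.005, 0.765, 0.644, -0.002]
contact_force: [-1.4, -0.0, -1.4]
gripper_width: -0.0
```

>>> {"op": "jog_arm", "data": {"targets": [[0,0,0.01,0],[0,0,0.02,0],[0,0,0.025,0],[0,0,0.025,0]]}}

```text
time: 15.08
tool_pos: [0.5403, -0.0821, 0.1132]
tool_rot: [-0.0, 0.765, 0.643, 0.0]
contact_force: [-1.8, 2.1, 1.1]
gripper_width: 0.0
```

>>> {"op": "jog_arm", "data": {"targets": [[0,0,0.002,0],[0,0,0.003,0],[0,0,0.003,0]]}}

```text
time: 15.33
tool_pos: [0.541, -0.0824, 0.1113]
tool_rot: [0.001, 0.766, 0.643, 0.001]
contact_force: [0.8, 1.4, 3.6]
gripper_width: 0.003
```

>>> {"op": "jog_arm", "data": {"targets": [[0,0,0.002,0],[0,0,0.003,0],[0,0,0.003,0]]}}

```text
time: 15.58
tool_pos: [0.5407, -0.0828, 0.1079]
tool_rot: [0.001, 0.766, 0.643, 0.0]
contact_force: [0.6, 0.7, 6.4]
gripper_width: -0.0
```

>>> {"op": "jog_arm", "data": {"targets": [[0,0,0.002,0],[0,0,0.003,0],[0,0,0.003,0]]}}

```text
time: 15.83
tool_pos: [0.5413, -0.0829, 0.1069]
tool_rot: [0.001, 0.766, 0.643, 0.001]
contact_force: [-3.3, 1.9, 13.4]
gripper_width: 0.001
```

>>> {"op": "jog_arm", "data": {"targets": [[0,0,0.002,0],[0,0,0.003,0],[0,0,0.003,0]]}}

```text
time: 16.08
tool_pos: [0.5416, -0.083, 0.1065]
tool_rot: [0.001, 0.765, 0.643, 0.001]
contact_force: [-10.1, 2.6, 25.4]
gripper_width: -0.0
```

>>> {"op": "jog_arm", "data": {"targets": [[0,0,-0.01,0],[0,0,-0.03,0],[0,0,-0.06,0],[0,0,-0.1,0],[0,0,-0.14,0]]}}

```text
time: 16.5
tool_pos: [0.5384, -0.0823, 0.2402]
tool_rot: [-0.002, 0.766, 0.643, -0.002]
contact_force: [-0.3, -0.6, -0.1]
gripper_width: -0.0
```

>>> {"op": "jog_arm", "data": {"targets": [[-0.01,-0.03,-0.02,0],[-0.02,-0.06,-0.03,0],[-0.03,-0.09,-0.03,0],[-0.03,-0.12,-0.03,0],[-0.03,-0.12,-0.03,0]]}}

```text
time: 16.92
tool_pos: [0.4129, -0.0909, 0.2701]
tool_rot: [-0.0, 0.766, 0.643, -0.001]
contact_force: [0.8, 0.6, -0.1]
gripper_width: 0.001
```

>>> {"op": "jog_arm", "data": {"targets": [[0,0,0,0],[0,0,0,0],[0,0,0,0],[0,0,0,0]]}}

```text
time: 17.25
tool_pos: [0.4172, -0.0913, 0.2707]
tool_rot: [-0.0, 0.765, 0.644, -0.0]
contact_force: [0.4, 0.6, -0.8]
gripper_width: 0.001
```

```bash
python3 - <<'E'
from k import *
b=shot("scene","s8"); a=shot("top","t8")
cv2.imwrite("pics/c10.png",np.vstack([np.hstack([cv2.resize(b[110:300,110:350],None,fx=2.5,fy=2.5,interpolation=cv2.INTER_CUBIC)])]))
for i in("scene0","s8"):
    h=cv2.cvtColor(cv2.imread(f"pics/{i}.png"),cv2.COLOR_BGR2HSV); m=cv2.inRange(h,(50,80,30),(85,255,255))[190:220,205:245]; print(i,cv2.moments(m)["m10"]/cv2.moments(m)["m00"]+205,cv2.moments(m)["m01"]/cv2.moments(m)["m00"]+190,m.sum()/255)
go(.5,0,.3)
E
```

```text
scene0 225.63736263736263 206.93406593406593 91.0
s8 225.7173913043478 206.92391304347825 92.0
t 17.35 pos [ 0.4171 -0.0913  0.2707] yaw -9.89 tilt -1.000 F [-0.7  0.3 -0.2] w 0.002 
  go [ 0.1042  0.066  -0.0294] turn 0.0
```

View pics/c10.png

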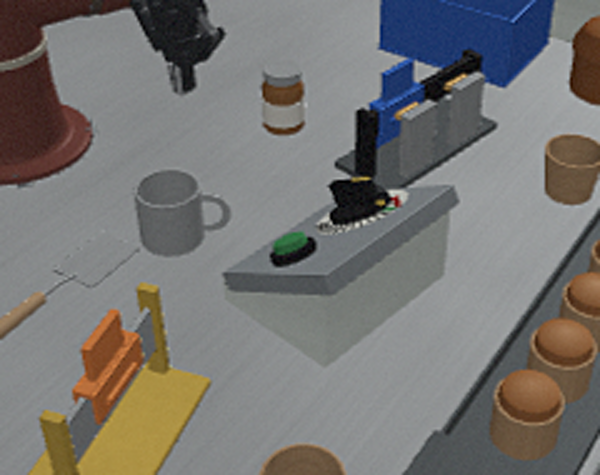

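The picture shows the plate hanging upright on the steel blade at (108,365). The blue plate and the right-hand mould sit where they were, the pointer is on green, the button is back out, and the arm touches nothing. Handing in.

```bash
python3 -c "
from h import *
print(manip.job_done())"
```

```text
the job is handed in; nothing more can be done
None
```

The job is done and handed in at about 17.4 s, against the 72 s limit; the hand-in reports no verdict.

- **Plate:** I lifted the orange plate straight up past its catch and hung it over the returns rail. The last picture shows it upright, straddling the blade, and centred to within about 5 mm. The blue plate still hangs on the black rail.
- **Knob:** I turned it with the shut fingers, because the moves only allow the tool to point straight down. It went from about 83° anticlockwise to the zero stop, where a 21 N push moved it no further. The pointer lines up with the green mark to within about 2°, which is the limit of that measurement.
- **Button:** I pressed it after the knob was at zero. At 25 N it had stopped moving: about 7 mm of vertical travel was seen after first contact. Fully down is about 8 mm vertically, so full travel rests on the hard stop I felt, not on a measured 7 mm. After release its position in the picture matches the start to within 0.1 pixel.
- **Moulds:** I never went near them. The last picture shows one whole and only the rim of the other, and I ran no separate check that they had not moved.

The largest force seen was about 27 N, while pressing the button. The first camera fixes on the orange plate's tab disagreed by about 1 cm. The grasp went in with almost no side force, so the estimate I used was good enough.

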